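# Tamp the portafilter in the lever press and lift it out level

## Task

Seat the filter disc in the portafilter: pull the press lever down through its full stroke, then ease it slowly back up to rest without letting it fly back. Then take the portafilter by its handle, draw it out of the press, and finish holding it still and level in the air in front of the press, its cup a good 15 cm above the bench and touching nothing else; do not put it down or let go. Keep it level all the way and leave the jar, the cup and the scoop where they are.

Things in the scene. Friction and masses are not known exactly. Their poses are not given: they have to be found in the camera images.
- press: Aluminium lever press fixed to the bench. Origin on the bench top under the ram's axis; x points from the open front to the column at the back, y to the lever's side, z up. Base plate x -85 to 125, y +-65, 12 mm high. Head 60 wide, x -30 to 107, z 150 to 231 mm. Column 45 x 55 mm from x = 62 mm up to the head. The lever drives the ram 30 mm down per radian and its spring lifts it again.
- seat (a point): Centre of the rubber top of the press's seat block (85 x 85 mm), 60 mm above the bench under the ram. The portafilter's cup stands on it; low walls 8 mm high stand at both sides and behind, the front (-x) is open.
- ram_face (a point): Centre of the flat lower face of the press's round steel ram, 48 mm across. At rest 124 mm above the bench, 30 mm above the cup's rim.
- lever (a joint): Angle of the press lever, rad: 0 raised at rest, held there by its spring; grows as it is pulled down, stop at 1.0. The disc is fully home at about 0.97. It takes about 2 N at the grip at first, 7 N at the bottom. Let go low down it flies back at over 3 rad/s; more than 2.5 rad/s upwards counts as flying back.
- lever_grip (a point): Mid-grip point of the lever's black round bar, 20 mm thick, 85 mm long, parallel to the press's x axis and the hinge; the 12 mm steel arm meets the bar 45 mm behind this point (+x). It moves on an arc of radius 150 mm about lever_pivot: at rest on its +y side, 0.60 rad above the horizontal; fully down 0.40 rad below it.
- lever_pivot (a point): Point on the lever's hinge axis, in the plane of lever_grip; fixed at (-45, 50, 190) mm in the press's frame.
- portafilter: Portafilter, 0.25 to 0.45 kg: steel cup 64 mm across, 34 mm high, straight black handle to its -x. Origin: centre of the cup's underside; z up. Stands loose on the seat, handle to the front, turned up to 0.2 rad. Mass centre about 25 mm from the cup's axis, handle side. To take out: raise 8 to 25 mm (low walls, ram), draw at least 70 mm to the front, then up past the head.
- handle_grip (a point): Grip point on the portafilter's handle, 90 mm from the cup's axis and 22 mm above the cup's underside. The handle is 24 mm wide with flat upright sides, 20 mm high, from 55 to 155 mm from the cup's axis; a steel neck 14 mm thick joins it to the cup.
- disc (a joint): How far the steel filter disc, 50 mm across, is pressed into the cup, m: 0 to 0.003 at the start, standing 6 to 9 mm above the rim; 0.008 fully home, about 1 mm above the rim. Held by friction of about 6 N, it stays where it is pressed to.
- jar: Bystander, leave alone: amber glass jar with metal lid, 84 mm across, 125 mm high, origin at the centre of its underside.
- cup: Bystander, leave alone: white cup, 76 mm across, 70 mm high, origin at the centre of its underside.
- scoop: Bystander, leave alone: black scoop lying flat on the bench, about 190 mm long and 20 mm high, x axis along it towards its bowl.
Not all that is in view belongs to the job. Of the things like the portafilter, leave any that is green or purple; of the rest the larger one is meant.

How it is judged (in metres and radians):
On the way, in this order (a step that is already met when the one before it is completed fails the run):
1. the lever is pulled down through its stroke and the disc is pressed home (value of joint lever above 0.9 rad and value of joint disc above 0.006 m), for 0.1 s.
2. the lever is back up at rest, the portafilter still in the press (value of joint lever below 0.1 rad and horizontal distance between portafilter and press below 0.03 m), for 0.1 s.
At the end, for the whole second after the job is handed in: Held by the fingers alone in front of the press: cup underside over 140 mm above the bench, over 60 mm from the ram axis, within 0.14 rad of level, still (0.03 m/s, 0.2 rad/s), touching neither press nor bystanders; disc at least 6 mm in, lever below 0.1 rad (height (world z) of portafilter above 0.14 m and horizontal distance between portafilter and press above 0.06 m and x of portafilter in the frame of press below -0.03 m and angle between portafilter's own z axis and vertical below 0.14 rad and linear speed of portafilter below 0.03 m/s and angular speed of portafilter below 0.2 rad/s and contact force between portafilter and the fingers above 1 N and contact force between portafilter and press below 0.1 N and contact force between portafilter and jar below 0.1 N and contact force between portafilter and cup below 0.1 N and contact force between portafilter and scoop below 0.1 N and value of joint disc above 0.006 m and value of joint lever below 0.1 rad); the arm keeps its last pose, push and grip.
It fails at once if the lever flies back (faster than 2.5 rad/s) (velocity of joint lever below -2.5 rad/s).
It fails at once if the portafilter is tipped more than 0.3 rad (17 degrees) (angle between portafilter's own z axis and vertical above 0.3 rad).
It fails at once if a bystander is moved more than 30 mm (distance of any of jar, cup, scoop from where it was at the start of the episode above 0.03 m).
It also fails if it takes over 61 s, if anything falls off the work surface, if the arm or the gripper's body presses on something with over 40 N, if the wrist force passes 120 N, or if a joint passes its speed limit or range.

## Robot

A 6-joint arm with a two-finger parallel gripper is mounted at the origin on the work surface. World frame = base frame: x ahead of the robot, y to its left, z up, the work surface at z = 0. Lengths are in mm, angles in rad, forces in N, time in s.
With the tool pointing down it reaches from about 350 to 875 mm from the base axis. Payload 4.2 kg.
Tool frame: the origin (TCP) lies between the finger pads; the fingertips stand 11 mm ahead of it and the grasp point (between the pads) lies 8 mm behind it; z points along the fingers, y is the direction in which the jaws open and shut (so a half turn about z gives the same grasp; the last joint's range is limited). The gripper opens to 85 mm and grips with 20 to 120 N. Pads are 22 mm wide; open, the fingers measure 114 mm over their backs; the gripper's body (76 mm by 85 mm) begins 54 mm behind the grasp point. The pads swing forward as they close: fully open they stand 13 mm farther back than shut.
Start: joints at [-0.961, 0.385, 0.008, 0, -1.194, -0.259], TCP at [214.795, -586.909, 242.312] pointing down, gripper open.
Joint ranges: [-3.14, 3.14], [-1.21, 2.06], [-1.07, 1.41], [-3.16, 2.05], [-2.99, -0.16], [-3.1, 3.1]. Speed limits (rad/s): [2.79, 2.79, 3.14, 3.14, 3.14, 3.14].

## Interface

Orientations are given as a unit quaternion [x, y, z, w].
In Python, from bench import * gives the robot as it stands.
- The arm moves only by the tool servo_tool, never from a script. Its argument "rows" is a list of rows, each a list of 7 numbers: the opening, from 0 (shut) to 1 (fully open), then the shift along the tool's x, y, z in cm, then the turn, a rotation vector about the tool's x, y, z in degrees. A call has 1 to 12 rows; each row shifts and turns the commanded pose from where the row before left it, along the tool's axes as they then stand; what a row does not reach is not made up. A row lasts 1/10 s, in which the tool goes at most 50 mm and 8.59 degrees, less where a joint would pass 70% of its speed; a pose out of reach is approached as far as the arm can. A call is refused whole if a number of a shift passes 5 or a number of a turn 8.59, either way. A call with a gripper value outside its range is refused whole. The fingers move at their own pace and stop on an object; the grip force is fixed at half the most. Time passes only in rows, so rows that do not move let the fingers close. It gives the time, the measured TCP pose, the force and the opening at its end, in the units of the state.
- read_state(): the state, without advancing time (a new reading comes with each control period).
- get_image(name): name is "scene" or "top" or "wrist"; returns a dict with "image" (480x640x3 uint8, red, green, blue), "mtx" (3x3 intrinsics, pixels), "k1" (the pictures are not rectified: a ray, as slopes to the right and down, at radius r is drawn at 1 + k1 r^2 times it, then the intrinsics apply), "extrinsics" (4x4, takes a point from camera to world coordinates). Camera axes: x right, y up, looking along -z (the intrinsics and any distortion apply to the point x, -y, -z); pixel columns grow to the right and rows downward; lengths in mm; the calibration is good to about 2 mm. A picture is of the moment at which its call begins. There is no depth.
- job_done(): hands the job in, once; it reports no verdict.
The state is a dict: "clock": time; "joints": joint angles; "joint_vel": joint speeds; "joint_efforts": joint torques, N m; "position": TCP position; "ee_rot": TCP orientation; "contact_force": force on the tool from outside, world axes, zero at the start; "wrist_torque": the same for the moment, N m; "gripper_width": finger opening in mm.
Only numpy, scipy, OpenCV 4.12 (cv2) and the standard library are available. Lean on these libraries where they do the work, as an engineer would, in place of code of your own. Each camera call takes 0.05 s, during which the arm holds its last target. There are 200 camera calls.

## Working session

There is one attempt and no reset: what is moved stays moved. The work goes in short steps, Python scripts to look and compute and a tool call to move; the robot and the scene stay as the last step left them, time stands still between calls to the robot, and variables do not carry over. Pictures are saved under pics/ and viewed, about 8 in all and at most 12, crops included, and the job is handed in when it is done.

Besides the shell and the picture viewer there is one more tool, called after "Request:" as name([rows], argument=value, ...), one row to a line, values as JSON. servo_tool: Moves the arm, as the interface text tells. Its arguments: {"type":"object","properties":{"rows":{"type":"array","items":{"type":"array","items":{"type":"number"}}}},"required":["rows"]}

```bash
mkdir -p pics; ls; python3 - <<'E'
from bench import *
import cv2,numpy as np
for n in ["scene","top"]:
    d=get_image(n); cv2.imwrite(f"pics/{n}0.png",d["image"][:,:,::-1]); print(n,d["mtx"].tolist(),d["k1"],np.round(d["extrinsics"],3).tolist())
print(read_state())
E
```

```text
pics
scene [[517.4185837828966, 0.0, 321.81056300010897], [0.0, 517.4185837828966, 241.49583353825744], [0.0, 0.0, 1.0]] -0.11666902004369716 [[0.035, -0.776, 0.63, 1223.678], [0.999, 0.018, -0.033, -28.289], [0.014, 0.63, 0.776, 1007.817], [0.0, 0.0, 0.0, 1.0]]
top [[460.4919440431653, 0.0, 312.32973921616946], [0.0, 460.4919440431653, 236.64003936326253], [0.0, 0.0, 1.0]] -0.07198335652808852 [[-0.061, 0.975, -0.214, 356.956], [-0.998, -0.06, 0.011, 5.343], [-0.002, 0.214, 0.977, 1111.684], [0.0, 0.0, 0.0, 1.0]]
{'clock': 0.1, 'joints': array([-9.61418613e-01,  3.85475844e-01,  6.75851201e-03, -4.48775478e-04,
       -1.19398485e+00, -2.58614520e-01]), 'joint_vel': array([-0.00117164, -0.00167788,  0.00368273,  0.00131941,  0.00051147,
        0.00119391]), 'joint_efforts': array([-3.80067795e-04, -3.93319094e+01,  1.88929653e+01,  4.19795841e+00,
       -2.57647087e-03,  4.02936820e-06]), 'position': array([ 214.6167835 , -586.46416503,  241.32964603]), 'ee_rot': array([-1.74402315e-01,  9.84673997e-01,  9.52286672e-04, -2.11475154e-04]), 'contact_force': array([-0.30807199,  0.90601779, -0.34877961]), 'wrist_torque': array([0.00256641, 0.0483675 , 0.03725985]), 'gripper_width': 85.23802980376682}
```

View pics/scene0.png

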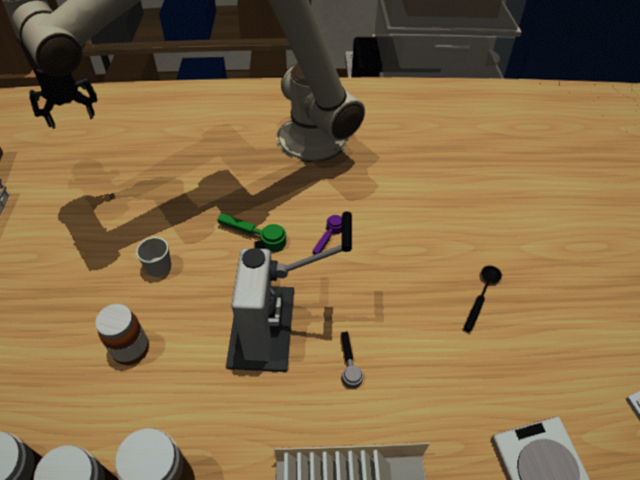

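View pics/top0.png

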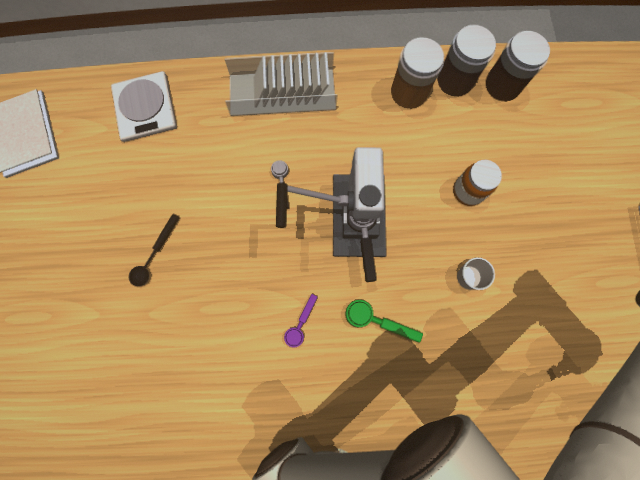

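The views show the press's open front facing the robot, with its head at about top (368,185). The lever bar is at top (282,205), on the robot's left. The portafilter handle is at top (369,260). The green and purple ones, and the small grey one at (280,170), are decoys. I'll zoom in next for measurement.

```bash
cat > h.py <<'E'
import numpy as np, cv2
from bench import *
def ray(d,uv):
    M=d["mtx"];E=np.array(d["extrinsics"])
    p=cv2.undistortPoints(np.array([[uv]],float),np.array(M),np.array([d["k1"],0,0,0,0.]))[0,0]
    v=E[:3,:3]@np.array([p[0],-p[1],-1]); return E[:3,3],v/np.linalg.norm(v)
def plane(d,uv,z):
    o,v=ray(d,uv); return o+v*(z-o[2])/v[2]
def tri(d1,a,d2,b):
    o1,v1=ray(d1,a);o2,v2=ray(d2,b)
    s=np.linalg.lstsq(np.c_[v1,-v2],o2-o1,rcond=None)[0]
    p,q=o1+s[0]*v1,o2+s[1]*v2; return (p+q)/2,np.linalg.norm(p-q)
def proj(d,P):
    E=np.array(d["extrinsics"]);c=E[:3,:3].T@(np.array(P,float)-E[:3,3])
    x,y=c[0]/-c[2],-c[1]/-c[2]; k=1+d["k1"]*(x*x+y*y);M=d["mtx"]
    return np.array([M[0][0]*x*k+M[0][2],M[1][1]*y*k+M[1][2]])
E
python3 - <<'E'
from h import *
t=get_image("top");s=get_image("scene")
a=t["image"][140:290,260:400,::-1];b=s["image"][200:380,200:380,::-1]
a=cv2.resize(a,None,fx=4,fy=4,interpolation=cv2.INTER_CUBIC);b=cv2.resize(b,None,fx=3.3,fy=3.3,interpolation=cv2.INTER_CUBIC)
cv2.imwrite("pics/a.png",a);cv2.imwrite("pics/b.png",b)
E
```

```text
(no output)
```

View pics/a.png

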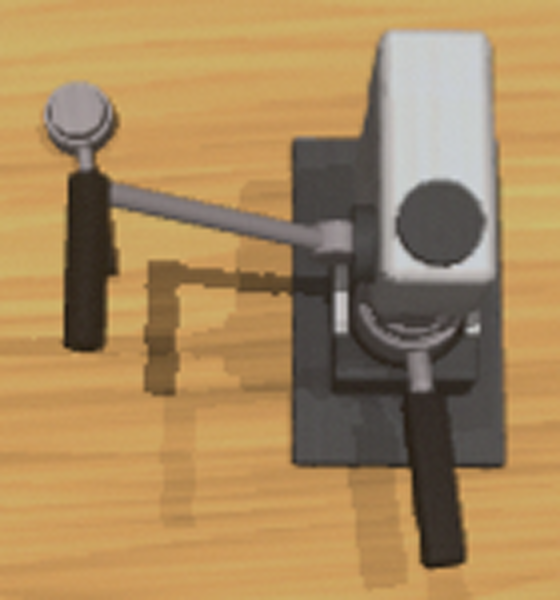

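View pics/b.png

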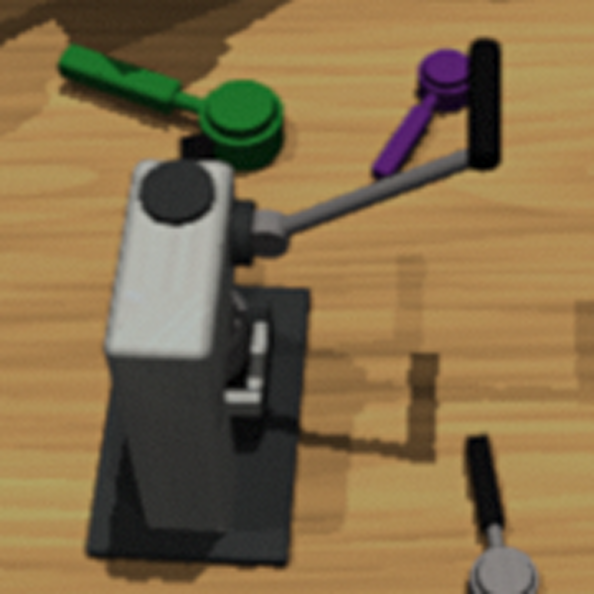

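```bash
python3 - <<'E'
from h import *
np.set_printoptions(precision=1,suppress=True)
t=get_image("top");s=get_image("scene")
T=lambda x,y:((x+.5)/4-.5+260,(y+.5)/4-.5+140)
S=lambda x,y:((x+.5)/3.3-.5+200,(y+.5)/3.3-.5+200)
FL,FR,RL=[plane(t,T(*p),12)[:2] for p in((293,466),(504,466),(293,138))]
sFL,sRR,sRL=[plane(s,S(*p),12)[:2] for p in((309,290),(88,555),(288,566))]
print("top",FL,FR,RL,"scene",sFL,sRR,sRL)
print("lens",np.linalg.norm(FL-FR),np.linalg.norm(FL-RL),np.linalg.norm(sFL-sRL),np.linalg.norm(sRL-sRR))
f=lambda v:np.arctan2(v[1],v[0])
print("yaws",f(RL-FL),f(FL-FR)-np.pi/2,f(sRL-sFL),f(sRL-sRR)-np.pi/2)
print("head top edge yaw/pos",[plane(t,T(*p),231) for p in((384,278),(496,278))])
print("cap tri",tri(t,T(441,222),s,S(177,191)))
for n,a,b in(("bar front",(84,349),(485,40)),("bar rear",(88,174),(485,166)),("bar mid",(86,261),(485,103))): print(n,tri(t,T(*a),s,S(*b)))
h0,h1=plane(t,T(430,392),92),plane(t,T(445,550),92)
hb=plane(t,T(446,566),72)
print("handle",h0,h1,hb,f((h0-h1)[:2]))
E
```

```text
top [546.4 -54.3] [ 538.5 -182.1] [755.7 -69.1] scene [551.3 -56.8] [ 749.9 -196.7] [760.  -70.4]
lens 128.06638004178757 209.83183316760648 209.11382412074556 126.75594495651494
yaws -0.0706313538194417 -0.06168843438768379 -0.06489129842182388 -0.07938232533083656
head top edge yaw/pos [array([600.3, -94.2, 231. ]), array([ 596.9, -149.8,  231. ])]
cap tri (array([ 628.1, -125.7,  229.3]), np.float64(0.8374219093025317))
bar front (array([561.2,  52.8, 279.8]), np.float64(0.8992241419661343))
bar rear (array([648.7,  47.4, 273.6]), np.float64(0.8267388156491731))
bar mid (array([604.9,  50.2, 275.2]), np.float64(0.8982777597415816))
handle [ 570.3 -130.5   92. ] [ 480.  -131.2   92. ] [ 473.3 -133.6   72. ] 0.007329679894620974
```

```bash
cat >> h.py <<'E'
from scipy.spatial.transform import Rotation as R
YAW=-0.069; O=np.array([628.5,-126,0.]); P=R.from_euler('z',YAW)
def W(p): return O+P.apply(np.array(p,float))
RD=P*R.from_matrix(np.array([[-1,0,0],[0,1,0],[0,0,-1.]]))  # tool down, jaws along press y
def go(pos,rot=RD):
    "shift (cm, in present tool axes) and turn (deg) from the measured pose"
    s=read_state();q=R.from_quat(s["ee_rot"])
    print("t%.1f pos"%s["clock"],s["position"].round(1),"F",s["contact_force"].round(1),"w %.1f"%s["gripper_width"])
    print("turn deg",(q.inv()*rot).as_rotvec(degrees=True).round(2),"shift now-axes cm",(q.inv().apply(pos-s["position"])/10).round(2),
     "shift target-axes cm",(rot.inv().apply(pos-s["position"])/10).round(2))
E
python3 -c "
from h import *
g=W([-45,50+150*np.cos(.6),190+150*np.sin(.6)]);print(g)
go(np.array([599,50.4,395]))"
```

```text
[595.58979006  50.48931141 274.69637101]
t0.3 pos [ 214.8 -586.8  242. ] F [-0.1  0.2 -0.6] w 85.4
turn deg [ 4.000e-02 -1.000e-02  2.405e+01] shift now-axes cm [-57.98  46.64 -15.27] shift target-axes cm [-33.94  66.21 -15.3 ]
```

Request:
servo_tool([
  [1,0,0,-3.8,0,0,6],
  [1,0,0,-3.8,0,0,6],
  [1,0,0,-3.8,0,0,6],
  [1,0,0,-3.9,0,0,6],
  [1,-1.5,3,0,0,0,0],
  [1,-2,4,0,0,0,0],
  [1,-2,4,0,0,0,0],
  [1,-2,4,0,0,0,0],
  [1,-2,4,0,0,0,0],
  [1,-2,4,0,0,0,0],
  [1,-2,4,0,0,0,0],
  [1,-2,4,0,0,0,0],
])

```text
clock: 1.5
position: [390.9, -286.4, 395.5]
ee_rot: [0.034, 0.999, -0.0, 0.0]
contact_force: [0.4, -0.2, 1.2]
gripper_width: 85.5
```

Request:
servo_tool([
  [1,-2,4,0,0,0,0],
  [1,-2,4,0,0,0,0],
  [1,-2,4,0,0,0,0],
  [1,-2,4,0,0,0,0],
  [1,-2,4,0,0,0,0],
  [1,-2,4,0,0,0,0],
  [1,-2,4,0,0,0,0],
  [1,-2,4,0,0,0,0],
  [1,-0.5,2,0,0,0,0],
  [1,0,0,0,0,0,0],
  [1,0,0,0,0,0,0],
])

```text
clock: 2.6
position: [578.0, 39.7, 395.2]
ee_rot: [0.034, 0.999, -0.0, -0.0]
contact_force: [0.3, 0.6, -0.3]
gripper_width: 84.9
```

```bash
python3 - <<'E'
from h import *
go(np.array([599,50.4,267]))
d=get_image("wrist");cv2.imwrite("pics/w1.png",d["image"][:,:,::-1])
print("expect bar ends",proj(d,[561,52,275]),proj(d,[646,47,275]))
E
```

```text
t2.6 pos [578.   39.7 395.2] F [ 0.3  0.6 -0.3] w 84.9
turn deg [-0.03 -0.04  0.08] shift now-axes cm [-2.03  1.21 12.82] shift target-axes cm [-2.02  1.21 12.82]
expect bar ends [339.24500047 205.06955057] [338.92181874 315.17365577]
```

View pics/w1.png

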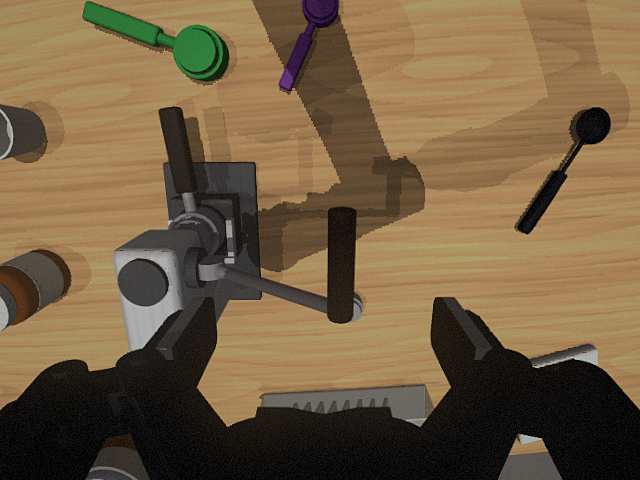

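The wrist view shows the bar at u≈342, v 207–322. That is within 2 mm of my estimate, slightly to +y. I'll descend and grip it.

Request:
servo_tool([
  [1,-1,0.65,1.5,0,0,0],
  [1,-1,0.65,2.5,0,0,0],
  [1,0,0,2.5,0,0,0],
  [1,0,0,2.5,0,0,0],
  [1,0,0,2.3,0,0,0],
  [1,0,0,1.5,0,0,0],
  [1,0,0,0,0,0,0],
  [0.6,0,0,0,0,0,0],
  [0.4,0,0,0,0,0,0],
  [0,0,0,0,0,0,0],
  [0,0,0,0,0,0,0],
  [0,0,0,0,0,0,0],
])

```text
clock: 3.85
position: [599.3, 51.4, 267.9]
ee_rot: [0.034, 0.999, 0.0, 0.001]
contact_force: [0.1, -0.5, 0.8]
gripper_width: 18.4
```

Request:
servo_tool([
  [0,0,0,0,0,0,0],
  [0,0,0,0,0,0,0],
  [0,0,0,0,0,0,0],
])

```text
clock: 4.15
position: [599.3, 51.5, 267.7]
ee_rot: [0.034, 0.999, 0.0, 0.0]
contact_force: [-0.5, -0.0, 2.6]
gripper_width: 18.2
```

```bash
python3 - <<'E'
from h import *
s=read_state();q=R.from_quat(s["ee_rot"]);p=s["position"]
piv=W([-45,50,190]);ax=P.apply([1,0,0])
for d in(.05,.1):
    r=R.from_rotvec(-d*ax); p1=piv+r.apply(p-piv)
    print(d,(q.inv().apply(p1-p)/10).round(3),(q.inv()*r*q).as_rotvec(degrees=True).round(2))
E
```

```text
0.05 [0.    0.373 0.635] [ 2.86  0.   -0.  ]
0.1 [0.    0.713 1.288] [ 5.73  0.01 -0.  ]
```

Request:
servo_tool([
  [0,0,0.37,0.63,2.86,0,0],
  [0,0,0.37,0.63,2.86,0,0],
  [0,0,0.37,0.63,2.86,0,0],
  [0,0,0.37,0.63,2.86,0,0],
  [0,0,0,0,0,0,0],
])

```text
clock: 4.65
position: [600.2, 65.0, 240.1]
ee_rot: [0.033, 0.994, -0.101, -0.004]
contact_force: [2.0, -1.2, 2.4]
gripper_width: 18.0
```

```bash
cat > lev.py <<'E'
from h import *
s=read_state();q=R.from_quat(s["ee_rot"]);b=s["position"]+q.apply([0,0,-8])
l=P.inv().apply(b-W([-45,50,190]))
print("bar in pivot frame",l.round(1),"r %.1f lever est %.3f tilt %.3f"%(np.hypot(*l[1:]),.6-np.arctan2(l[2],l[1]),np.arccos(-q.as_matrix()[2,2])),"F",s["contact_force"].round(1),"w %.1f t %.2f"%(s["gripper_width"],s["clock"]),"tq",s["wrist_torque"].round(2))
E
python3 lev.py
```

```text
bar in pivot frame [  3.6 140.2  58. ] r 151.7 lever est 0.208 tilt 0.202 F [ 2.  -1.2  2.4] w 18.0 t 4.65 tq [-0.07 -0.39 -0.09]
```

Tracks well with low forces. I'll continue to about 0.98.

Request:
servo_tool([
  [0,0,0.37,0.63,2.86,0,0],
  [0,0,0.37,0.63,2.86,0,0],
  [0,0,0.37,0.63,2.86,0,0],
  [0,0,0.37,0.63,2.86,0,0],
  [0,0,0.37,0.63,2.86,0,0],
  [0,0,0.37,0.63,2.86,0,0],
  [0,0,0.37,0.63,2.86,0,0],
  [0,0,0.37,0.63,2.86,0,0],
  [0,0,0.37,0.63,2.86,0,0],
  [0,0,0.37,0.63,2.86,0,0],
  [0,0,0,0,0,0,0],
])

```text
clock: 5.75
position: [600.8, 72.2, 168.7]
ee_rot: [0.031, 0.939, -0.343, -0.012]
contact_force: [-0.1, 1.7, 3.1]
gripper_width: 17.9
```

```bash
python3 lev.py
```

```text
bar in pivot frame [  3.7 150.9 -15.2] r 151.7 lever est 0.700 tilt 0.700 F [-0.1  1.7  3.1] w 17.9 t 5.75 tq [ 1.03 -0.04 -0.02]
```

Request:
servo_tool([
  [0,0,0.37,0.63,2.86,0,0],
  [0,0,0.37,0.63,2.86,0,0],
  [0,0,0.37,0.63,2.86,0,0],
  [0,0,0.37,0.63,2.86,0,0],
  [0,0,0.26,0.44,2,0,0],
  [0,0,0.26,0.44,2,0,0],
  [0,0,0.13,0.22,1,0,0],
  [0,0,0,0,0,0,0],
  [0,0,0,0,0,0,0],
])

```text
clock: 6.65
position: [600.1, 61.2, 131.1]
ee_rot: [0.03, 0.881, -0.472, -0.015]
contact_force: [-4.3, 8.4, 7.9]
gripper_width: 18.3
```

```bash
python3 lev.py; python3 - <<'E'
from h import *
for n in("scene","top"):
    cv2.imwrite(f"pics/{n}2.png",get_image(n)["image"][:,:,::-1])
a=cv2.imread("pics/scene2.png")[200:380,200:400];b=cv2.imread("pics/top2.png")[140:290,240:440]
cv2.imwrite("pics/c.png",cv2.resize(np.vstack([a,b]),None,fx=1.8,fy=1.8,interpolation=cv2.INTER_CUBIC))
E
```

```text
bar in pivot frame [  3.7 141.5 -54.5] r 151.6 lever est 0.968 tilt 0.984 F [-4.3  8.4  7.9] w 18.3 t 6.65 tq [ 1.43  0.76 -1.1 ]
```

View pics/c.png

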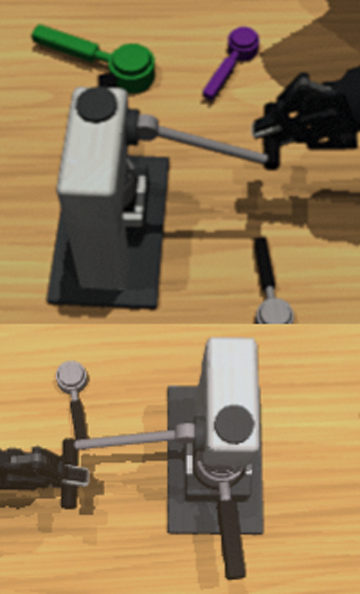

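The lever is down at about 0.97 and the force has risen. I'll give it a small extra press, then ease it back at about 0.4 rad/s.

Request:
servo_tool([
  [0,0,0.2,0.33,1.5,0,0],
  [0,0,0,0,0,0,0],
  [0,0,0,0,0,0,0],
  [0,0,-0.2,-0.33,-1.5,0,0],
])

```text
clock: 7.15
position: [600.1, 61.5, 131.6]
ee_rot: [0.03, 0.88, -0.473, -0.015]
contact_force: [-1.6, 3.9, 6.7]
gripper_width: 17.8
```

```bash
python3 lev.py; python3 - <<'E'
from h import *
s=read_state();q=R.from_quat(s["ee_rot"]);p=s["position"]
piv=W([-45,50,190]);ax=P.apply([1,0,0])
r=R.from_rotvec(.04*ax); p1=piv+r.apply(p-piv)
print((q.inv().apply(p1-p)/10).round(3),(q.inv()*r*q).as_rotvec(degrees=True).round(2))
E
```

```text
bar in pivot frame [  3.7 141.7 -54. ] r 151.7 lever est 0.964 tilt 0.986 F [-1.6  3.9  6.7] w 17.8 t 7.15 tq [ 0.98  0.37 -0.61]
[-0.001 -0.331 -0.487] [-2.29  0.    0.01]
```

Request:
servo_tool([
  [0,0,-0.33,-0.49,-2.29,0,0],
  [0,0,-0.33,-0.49,-2.29,0,0],
  [0,0,-0.33,-0.49,-2.29,0,0],
  [0,0,-0.33,-0.49,-2.29,0,0],
  [0,0,-0.33,-0.49,-2.29,0,0],
  [0,0,-0.33,-0.49,-2.29,0,0],
  [0,0,-0.33,-0.49,-2.29,0,0],
  [0,0,-0.33,-0.49,-2.29,0,0],
  [0,0,-0.33,-0.49,-2.29,0,0],
  [0,0,-0.33,-0.49,-2.29,0,0],
  [0,0,-0.33,-0.49,-2.29,0,0],
  [0,0,-0.33,-0.49,-2.29,0,0],
])

```text
clock: 8.35
position: [600.9, 73.4, 198.9]
ee_rot: [0.033, 0.968, -0.247, -0.007]
contact_force: [-0.8, 5.5, 2.9]
gripper_width: 18.1
```

Request:
servo_tool([
  [0,0,-0.33,-0.49,-2.29,0,0],
  [0,0,-0.33,-0.49,-2.29,0,0],
  [0,0,-0.33,-0.49,-2.29,0,0],
  [0,0,-0.33,-0.49,-2.29,0,0],
  [0,0,-0.33,-0.49,-2.29,0,0],
  [0,0,-0.33,-0.49,-2.29,0,0],
  [0,0,-0.33,-0.49,-2.29,0,0],
  [0,0,-0.33,-0.49,-2.29,0,0],
  [0,0,0,0,0,0,0],
])

```text
clock: 9.25
position: [600.1, 62.5, 246.1]
ee_rot: [0.035, 0.995, -0.089, -0.001]
contact_force: [-3.1, 7.3, 3.6]
gripper_width: 18.3
```

```bash
python3 lev.py
```

```text
bar in pivot frame [  3.7 137.5  63.9] r 151.6 lever est 0.165 tilt 0.178 F [-3.1  7.3  3.6] w 18.3 t 9.25 tq [ 2.32  0.61 -0.1 ]
```

Request:
servo_tool([
  [0,0,-0.33,-0.49,-2.29,0,0],
  [0,0,-0.33,-0.49,-2.29,0,0],
  [0,0,-0.33,-0.49,-2.29,0,0],
  [0,0,-0.33,-0.49,-2.29,0,0],
  [0,0,0,0,0,0,0],
  [0,0,0,0,0,0,0],
  [0,0,0,0,0,0,0],
])

```text
clock: 9.95
position: [599.4, 52.4, 266.0]
ee_rot: [0.034, 0.999, -0.011, 0.001]
contact_force: [-1.2, 7.0, 5.2]
gripper_width: 17.6
```

```bash
python3 lev.py
```

```text
bar in pivot frame [  3.6 126.2  84. ] r 151.6 lever est 0.012 tilt 0.022 F [-1.2  7.   5.2] w 17.6 t 9.95 tq [ 1.87  0.46 -0.04]
```

Request:
servo_tool([
  [0.3,0,0,0,0,0,0],
  [0.5,0,0,0,0,0,0],
  [0.7,0,0,0,-1.2,0,0],
  [0.7,0,0,0,0,0,0],
  [0.7,0,0,-2,0,0,0],
  [0.7,0,0,-3,0,0,0],
  [0.7,0,0,-3,0,0,0],
  [0.7,0,0,-3,0,0,0],
  [0.7,0,0,-1,0,0,0],
  [0.7,0,0,0,0,0,0],
])

```text
clock: 10.95
position: [599.5, 51.6, 386.6]
ee_rot: [0.034, 0.999, -0.002, 0.001]
contact_force: [0.2, 0.3, -0.1]
gripper_width: 59.7
```

```bash
python3 - <<'E'
from h import *
go(np.array([470,-132,330]))
E
```

```text
t10.9 pos [599.5  51.6 386.6] F [ 0.2  0.3 -0.1] w 59.7
turn deg [-0.24  0.17  0.03] shift now-axes cm [ 11.68 -19.18   5.7 ] shift target-axes cm [ 11.66 -19.21   5.66]
```

Request:
servo_tool([
  [1,0.9,-3.7,0,0,0,0],
  [1,0.9,-3.7,0,0,0,0],
  [1,0.9,-3.7,0,0,0,0],
  [1,1,-3.8,0,0,0,0],
  [1,1,-3.8,0,0,0,0],
  [1,3,0,2.5,0,0,0],
  [1,3,0,2.5,0,0,0],
  [1,0,0,0,0,0,0],
  [1,0,0,0,0,0,0],
])

```text
clock: 11.85
position: [478.5, -128.0, 334.7]
ee_rot: [0.034, 0.999, -0.003, -0.002]
contact_force: [0.2, -1.0, 1.0]
gripper_width: 85.4
```

```bash
python3 - <<'E'
from h import *
go(np.array([538,-131,160]))
d=get_image("wrist");cv2.imwrite("pics/w2.png",d["image"][:,:,::-1])
for x in(473,520,570): print(x,proj(d,[x,-131.5,92]))
E
```

```text
t11.8 pos [ 478.5 -128.   334.7] F [ 0.2 -1.   1. ] w 85.4
turn deg [-0.35 -0.16  0.04] shift now-axes cm [-6.01  0.22 17.46] shift target-axes cm [-5.96  0.12 17.47]
473 [321.0177532  192.65636173]
520 [324.17937798 236.68925858]
570 [327.31298227 280.35073144]
```

View pics/w2.png

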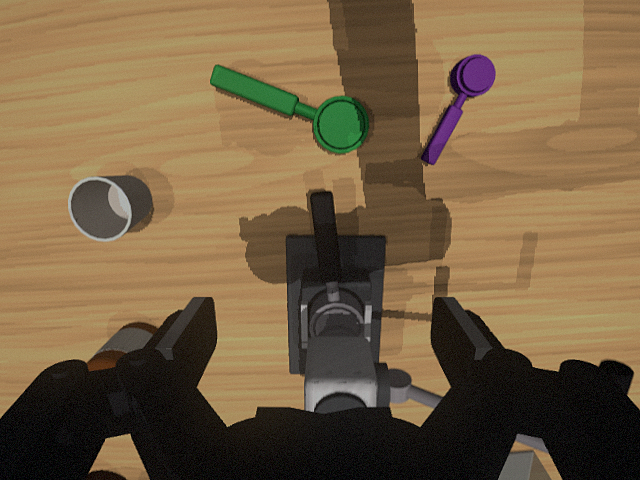

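The handle runs from about (321,193) to (332,281), and the neck and cup are just in front of the head. I'll refine its axis with a mask.

```bash
python3 - <<'E'
from h import *
np.set_printoptions(precision=1,suppress=True)
d=get_image("wrist");g=d["image"].max(2).astype(int)
print(g[250,300:350]); print(g[215,300:350])
pts=[]
for v in range(196,274,4):
    r=g[v,300:350]; k=np.where(r<34)[0]
    if len(k): print(v,300+k.min(),300+k.max(),len(k)); pts.append(plane(d,(300+(k.min()+k.max())/2,v),92))
pts=np.array(pts);c=np.polyfit(pts[:,0],pts[:,1],1);print(c,np.polyval(c,[470,538,628]),pts[0],pts[-1], "end",plane(d,(322,193),92),"junction",plane(d,(331.5,281),92))
E
```

```text
[35 39 36 43 43 41 30 40 29 33 35 39 34 44 43 40 41 23 16 28 30 22 26 35
 17 35 22 27 16 17 25 20 22 31 31 21 20 28  9 32 27 31 35 32 37 30 30 33
 26 33]
[106 106 105 109 107 110 107 107 106  87  92  91  47  21  35  32  43  40
  33  41  38  40  43  30  36  35  42  37  34  41  40  33  38  18  35  58
  86  76  73  77  78  71  75  74  77  78  74  71  76  76]
196 310 331 4
200 311 332 6
204 311 332 6
208 312 333 7
212 312 333 8
216 313 334 5
220 313 334 5
224 314 335 18
228 314 336 21
232 315 336 21
236 315 349 27
240 313 346 31
244 313 349 32
248 316 349 32
252 313 349 32
256 303 349 26
260 302 349 34
264 313 349 34
268 301 349 43
272 301 349 44
[   0.  -144.9] [-130.9 -128.8 -126.1] [ 478.9 -132.2   92. ] [ 562.9 -133.3   92. ] end [ 475.9 -130.5   92. ] junction [ 574.  -126.9   92. ]
```

```bash
python3 - <<'E'
from h import *
rot=R.from_euler('z',.04-YAW)*RD
go(np.array([534,-129.5,74]),rot)
E
```

```text
t11.9 pos [ 480.8 -127.8  336.6] F [ 0.   0.3 -0.1] w 85.6
turn deg [-0.33  0.06 -6.18] shift now-axes cm [-5.29  0.34 26.27] shift target-axes cm [-5.31 -0.38 26.26]
```

Request:
servo_tool([
  [1,0,0,0,0,0,-6.2],
  [1,-2.6,-0.2,1,0,0,0],
  [1,-2.7,-0.2,2,0,0,0],
  [1,0,0,3,0,0,0],
  [1,0,0,3,0,0,0],
  [1,0,0,3,0,0,0],
  [1,0,0,2,0,0,0],
  [1,0,0,1,0,0,0],
  [1,0,0,0,0,0,0],
  [1,0,0,0,0,0,0],
])

```text
clock: 12.95
position: [534.1, -130.5, 187.3]
ee_rot: [-0.02, 1.0, -0.003, 0.001]
contact_force: [-0.2, 0.5, -0.1]
gripper_width: 85.3
```

```bash
python3 - <<'E'
from h import *
rot=R.from_euler('z',.04-YAW)*RD
go(np.array([534,-129.5,74]),rot)
d=get_image("wrist");cv2.imwrite("pics/w3.png",d["image"][:,:,::-1])
for x in(475,534,574): print(x,proj(d,[x,-132+.05*(x-478),92]))
s=read_state();p=s["position"];q=R.from_quat(s["ee_rot"])
for z in(0,80,200):print("centreline",proj(d,p+q.apply([0,0,z-60.])))
E
```

```text
t12.9 pos [ 534.1 -130.5  187.3] F [-0.2  0.5 -0.1] w 85.3
turn deg [-0.35  0.1   0.04] shift now-axes cm [ 0.03  0.17 11.33] shift target-axes cm [1.000e-02 1.000e-01 1.133e+01]
475 [325.56880959 145.53521266]
534 [326.37204883 239.98778238]
574 [326.84225899 296.76566064]
centreline [323.08168606 433.08589419]
centreline [323.35123843 291.31244164]
centreline [323.4805628  222.78807041]
```

View pics/w3.png

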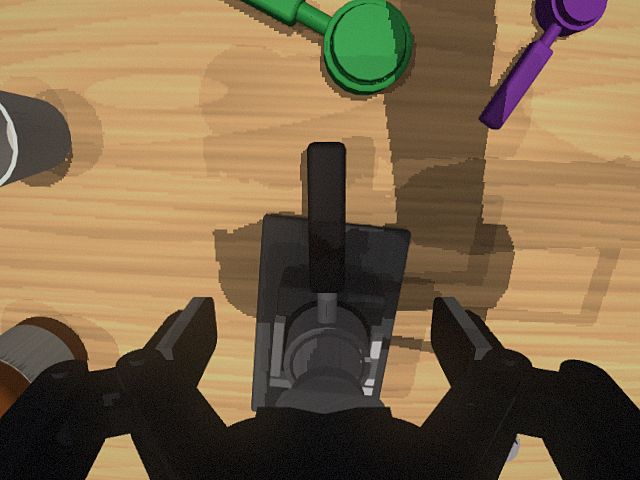

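The handle sits at u≈326, v 144–293. It is parallel to the tool and within 2 mm of centre. I'll descend and grip.

Request:
servo_tool([
  [1,0,0.17,2,-0.35,0,0],
  [1,0,0,2.5,0,0,0],
  [1,0,0,2.5,0,0,0],
  [1,0,0,2,0,0,0],
  [1,0,0,1.5,0,0,0],
  [1,0,0,0.8,0,0,0],
  [1,0,0,0,0,0,0],
  [0.6,0,0,0,0,0,0],
  [0.45,0,0,0,0,0,0],
  [0,0,0,0,0,0,0],
  [0,0,0,0,0,0,0],
  [0,0,0,0,0,0,0],
])

```text
clock: 14.2
position: [532.8, -128.9, 73.8]
ee_rot: [-0.02, 1.0, 0.0, 0.0]
contact_force: [-1.2, 0.2, 1.7]
gripper_width: 23.3
```

Request:
servo_tool([
  [0,0,0,0,0,0,0],
  [0,0,0,0,0,0,0],
  [0,0,0,0,0,0,0],
])

```text
clock: 14.5
position: [532.8, -128.9, 73.6]
ee_rot: [-0.02, 1.0, 0.0, -0.0]
contact_force: [-2.0, 1.4, 4.1]
gripper_width: 23.4
```

Request:
servo_tool([
  [0,0,0,-0.3,0,0,0],
  [0,0,0,-0.5,0,0,0],
  [0,0,0,-0.5,0,0,0],
  [0,0,0,-0.3,0,0,0],
  [0,0,0,0,0,0,0],
  [0,0,0,0,0,0,0],
  [0,0,0,0,0,0,0],
])

```text
clock: 15.2
position: [532.3, -128.9, 88.9]
ee_rot: [-0.02, 1.0, 0.0, -0.001]
contact_force: [0.8, -0.6, -4.2]
gripper_width: 23.1
```

```bash
python3 - <<'E'
from h import *
s=read_state();print(s["position"].round(1),s["contact_force"].round(2),s["wrist_torque"].round(3))
w=get_image("wrist")["image"][:,:,::-1]
sc=get_image("scene")["image"][200:360,190:310,::-1]
sc=cv2.resize(sc,(360,480),interpolation=cv2.INTER_CUBIC)
cv2.imwrite("pics/w4.png",np.hstack([w[:,150:550],sc]))
E
```

```text
[ 532.3 -128.9   88.9] [ 0.84 -0.61 -4.24] [-0.026  0.272 -0.001]
```

View pics/w4.png

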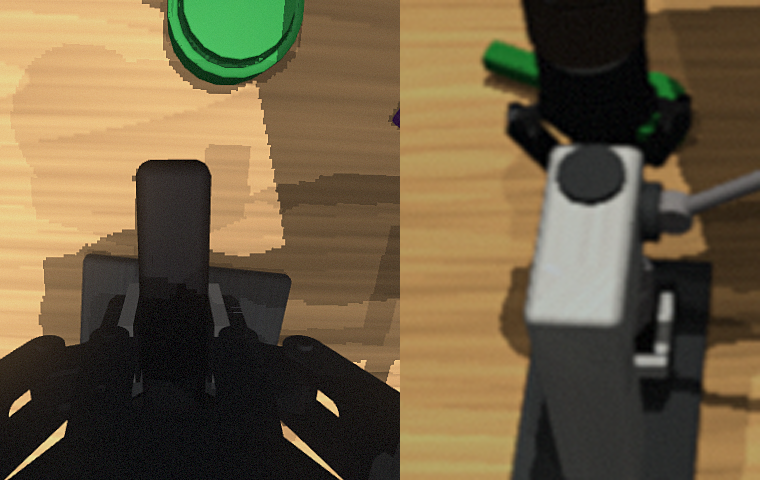

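The wrist reads 4.2 N and 0.27 Nm, so the portafilter is held freely and level. I'll draw it out to the front, then up.

Request:
servo_tool([
  [0,0.5,0.05,0,0,0,0],
  [0,1,0.11,0,0,0,0],
  [0,1.5,0.16,0,0,0,0],
  [0,1.5,0.16,0,0,0,0],
  [0,1.5,0.16,0,0,0,0],
  [0,1.5,0.16,0,0,0,0],
  [0,1.5,0.16,0,0,0,0],
  [0,1.5,0.16,0,0,0,0],
  [0,1,0.11,0,0,0,0],
  [0,0.5,0.05,0,0,0,0],
  [0,0,0,0,0,0,0],
])

```text
clock: 16.4
position: [411.6, -120.9, 89.5]
ee_rot: [-0.02, 1.0, 0.0, -0.0]
contact_force: [0.5, -0.8, -4.2]
gripper_width: 22.9
```

Request:
servo_tool([
  [0,0,0,-0.5,0,0,0],
  [0,0,0,-1,0,0,0],
  [0,0,0,-1.5,0,0,0],
  [0,0,0,-1.5,0,0,0],
  [0,0,0,-1.5,0,0,0],
  [0,0,0,-1.5,0,0,0],
  [0,0,0,-1.5,0,0,0],
  [0,0,0,-1,0,0,0],
  [0,0,0,-0.5,0,0,0],
  [0,0,0,0,0,0,0],
  [0,0,0,0,0,0,0],
  [0,0,0,0,0,0,0],
])

```text
clock: 17.6
position: [411.7, -120.9, 193.5]
ee_rot: [-0.02, 1.0, 0.0, -0.001]
contact_force: [0.8, 0.9, -3.2]
gripper_width: 23.0
```

```bash
python3 - <<'E'
from h import *
s=read_state();print(s["position"].round(1),s["contact_force"].round(2),s["wrist_torque"].round(3),s["gripper_width"],s["clock"],s["joint_vel"].round(3))
for i,n in enumerate(("scene","top")):
    d=get_image(n);cv2.imwrite(f"pics/f{n}.png",d["image"][:,:,::-1]); print(proj(d,[505,-120,175]))
a=cv2.resize(cv2.imread("pics/fscene.png")[150:360,190:390],(400,420));b=cv2.resize(cv2.imread("pics/ftop.png")[130:340,240:440],(400,420))
cv2.imwrite("pics/f.png",np.hstack([a,b]))
E
```

```text
[ 411.7 -120.9  193.5] [ 0.82  0.91 -3.18] [-0.02   0.331 -0.017] 23.006263223407473 17.6 [-0.     0.     0.001  0.002  0.001 -0.   ]
[261.27571664 226.85874522]
[369.37389343 260.27650519]
```

View pics/f.png

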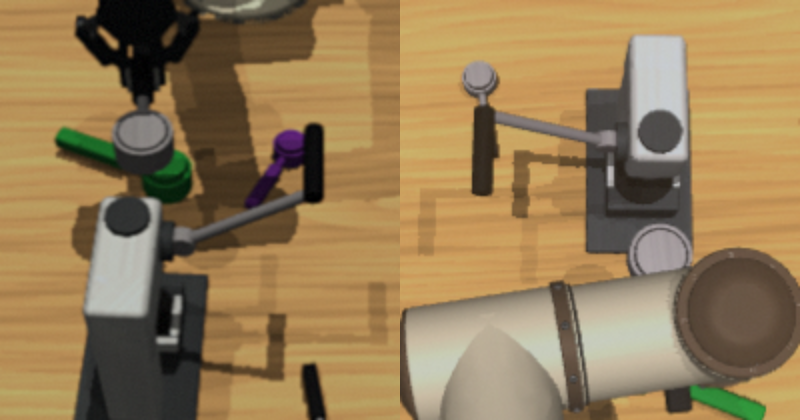

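The cup is held in front of the press with its disc lying flush. The lever is at rest and the bystanders and decoys look untouched. One height check, then I'll hand in.

```bash
python3 - <<'E'
from h import *
p,e=tri(get_image("scene"),(261.5,215.5),get_image("top"),(370.5,254.5));print("cup rim centre",p,e)
print("press-frame",P.inv().apply(p-O)); s=read_state();print(s["position"],s["contact_force"],s["gripper_width"])
if p[2]-35>150 and p[0]<560: job_done();print("handed in")
E
```

```text
cup rim centre [ 509.835186  -116.9416627  216.4126164] 1.468039609627514
press-frame [-119.0069739     0.85540584  216.4126164 ]
[ 412.03369242 -120.96477722  193.86645347] [-0.00873956 -0.46362845 -2.95161614] 23.24960215185779
the job is handed in; nothing more can be done
handed in
```

The job is handed in at about 17.8 s, with the portafilter held in the air in front of the press; the system gives no verdict.

- **Lever:** I gripped the bar and drew it along its arc to about 0.97 rad. I then pressed slightly further, until the force rose to about 12 N. I eased it back at about 0.4 rad/s to about 0.01 rad before letting go.
- **Portafilter:** I gripped it by the handle, raised it 15 mm, drew it about 120 mm to the front, then lifted it about 105 mm.

| Last check | Result |
|---|---|
| Height of the cup's underside | about 180 mm (rim measured at 216 mm) |
| Distance from the ram axis | about 119 mm, on the front side |
| Tool level | yes |
| Grip width | 23 mm, steady |
| Joints | still |
| Lever | at rest in the pictures |

- **Bystanders:** I saw no sign that they moved, but I did not measure them at the end.
- **Not measured directly:** The disc looks flush in the pictures. Its depth and the lever angle come from the arm's position.
- **Small disagreement:** The vertical force read 4.2 N after the first lift and about 3 N at the end. The wrist moment went from 0.27 to 0.33 Nm. I took this as sensor noise, since the grip width and the measured height were steady.

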